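# Swap the posts and hold one in the pinning jig

## Robot

A 6-joint arm with a two-finger parallel gripper is mounted at the origin on the work surface. World frame = base frame: x ahead of the robot, y to its left, z up, the work surface at z = 0. Lengths are in m, angles in degrees, forces in N, time in s.
With the tool pointing down it reaches from about 0.4 to 0.825 m from the base axis. Payload 7 kg.
Tool frame: the origin (TCP) lies midway between the tips of the shut fingers; the grasp point (between the pads) lies ctrl.tcp_to_grasp behind it (ctrl.tcp_to_grasp is the distance from the TCP to the grasp point, in m); z points along the fingers, y is the line along which they close (so a half turn about z gives the same grasp; the last joint's range is limited). The gripper opens to 88 mm and grips with 3 to 60 N. Pads are 19 mm wide; open, the fingers measure 130 mm over their backs; the gripper's body (78 mm by 193 mm) begins 47 mm behind the grasp point.
Start: joints at [85.319, 20.546, 0.682, 0, -70.136, -16.507], TCP at [0.244, 0.629, 0.227] pointing down, gripper open.
Joint ranges: [-176.03, 176.03], [-82.01, 121.73], [-58.28, 71.71], [-173.87, 95.51], [-174.79, -0.11], [-173.66, 173.66]. Speed limits (degrees/s): [136.94, 136.94, 172.46, 180, 180, 180].

## Interface

Orientations are given as [roll, pitch, yaw] about the fixed x, y, z axes, in that order (R = Rz(yaw) Ry(pitch) Rx(roll)).
In Python, from plant import ctrl, imaging, close_job gives the robot as it stands.
- The arm moves only by the shell command python3 -m crank 'ROWS'. ROWS is JSON, a list of rows, each a list of 3 entries, a list of its own where there are three numbers: the shift along the world's x, y, z in m, then the turn, a rotation vector about the world's x, y, z in degrees, then the opening, from -1 (shut) to 1 (fully open), so that 0 is half open. A call has 1 to 12 rows; each row shifts and turns the commanded pose from where the row before left it; what a row does not reach is not made up. A row lasts 1/10 s, in which the tool goes at most 50 mm and 8.59 degrees, less where a joint would pass 70% of its speed; a pose out of reach is approached as far as the arm can. A call is refused whole if a number of a shift passes 0.05 or a number of a turn 8.59, either way. A call with a gripper value outside its range is refused whole. The fingers move at their own pace and stop on an object; the grip force is fixed at half the most. Time passes only in rows, so rows that do not move let the fingers close. It gives the time, the measured TCP pose, the force, the opening and the grip force at its end, in the units of the state.
- ctrl.get_obs(): the state, without advancing time (a new reading comes with each control period).
- imaging.snapshot(name): name is "scene" or "top" or "wrist"; returns (picture, depth): 420x560x3 uint8, blue, green, red; 420x560 float32, m along the optical axis (not along the pixel's ray), 0 where there is no reading.
- imaging.camera_model(name): a dict with "mtx" (3x3 intrinsics, pixels), "R" (3x3) and "t" (3): a world point X has camera coordinates R X + t. Camera axes: x right, y down, z forward; pixel columns grow to the right and rows downward; lengths in m; the calibration is good to about 2 mm. A picture is of the moment at which its call begins: read the wrist's pose just before it. camera_model takes no time and is no camera call; for the wrist camera it gives the pose at the moment of the call.
- close_job(): hands the job in; it is judged then, once.
The state is a dict: "clock": time; "joint_pos": joint angles; "qvel": joint speeds; "tau": joint torques, N m; "tool_pos": TCP position; "orientation": TCP orientation; "force": force on the tool from outside, world axes, zero at the start; "moment": the same for the moment, N m; "opening": finger opening in m; "gripper_force": force on a finger pad.
Only numpy, scipy, OpenCV 4.12 (cv2) and the standard library are available. Lean on these libraries where they do the work, as an engineer would, in place of code of your own. Each camera call takes 0.05 s, during which the arm holds its last target. There are 200 camera calls.

## Task

The two small wooden posts stand in each other's places: swap them, so that the round post stands upright and let go in the grey tray and the square post stands on the plywood jig's bed, centred and flat against the sprung panel. Press the square post against the panel, pushing with the post only, until the steel pointer stands midway between the two brass pegs (about 8 N, and never hard enough to drive it past the far peg), and keep pressing steadily: finish while still holding it there, so that I can drive the pins. Leave everything else where it is.

Things in the scene. Friction and masses are not known exactly. Their poses are not given: they have to be found in the camera images.
- square_post: square-section beech post, 42 x 42 mm and 90 mm tall, about 0.12 kg, standing at first in the -y half of the tray, turned by up to 0.4 rad relative to it. Origin: centre of its underside, z up, x and y along its side faces' normals; any of its four sides may face the panel
- round_post: round beech post, 42 mm diameter, 90 mm tall, about 0.1 kg, standing at first on the jig's bed in front of the panel. Origin: centre of its underside, z up
- jig: plywood pinning jig, fixed, turned about the vertical. Bed 230 (its x, -110 to +120) x 180 (y) x 12 mm; origin on the mat under the bed, whose top is at z = 12 mm. Its +x is the pressing direction, level, toward the panel; panel's front face at x = 35 mm unpressed, y = 0. Two guide blocks 67 mm tall stand behind the panel at x = 92 to 114 mm, y = +-34 mm
- panel (a joint): how far the sprung panel is pushed back along the jig's +x (m): 0 at rest, end stop at 0.035. Spring 500 N/m from zero, little friction: 0.017 is 8.5 N and puts the pointer midway between the pegs; it touches the near peg below 0.012 and the far peg above 0.022. Let go, the spring pushes panel and post back
- panel_face (a point): middle of the front face of the sprung plywood panel at its lower edge, 0.5 mm above the bed, moving with the panel; its x points into the panel (as the jig's x), z up. The panel is 90 mm wide, 72 mm tall, 12 mm thick
- pointer (a point): tip of the panel's thin (3 mm) steel pointer, which sticks out to +y of the panel over a scale block (62 x 20 mm, top 58 mm above the jig's underside, at jig y = 58 to 78 mm) and moves with the panel
- peg_near (a point): top centre of the near brass peg on the scale block: 6 mm across, 14 mm tall, at jig x = 48.5 mm, y = 68 mm
- peg_far (a point): top centre of the far brass peg, alike, at jig x = 67.5 mm, y = 68 mm
- tray: shallow grey tray, fixed on the mat, turned about the vertical, 120 mm (x) x 180 mm (y) outside, 18 mm high, walls and floor 5 mm thick. Origin: centre of its underside; the inside floor is at z = 5 mm
- mat: green cutting mat with yellow grid lines, 600 (x) x 900 (y) x 3 mm, fixed; origin centre of its underside. Tray and jig stand on it left and right of the middle, either way round; its middle strip from 0.40 to 0.54 m ahead of the robot at y = 0 (about 100 mm wide) is always free to set a post down for a while
- cork_block: bystander: cork block 60 x 40 x 20 mm lying in the +y half of the tray; origin centre of underside
- pin_tin: bystander: little round tin, 36 mm across, 22 mm high, on the jig's bed near its front +y corner; origin centre of underside
- tape: bystander: brown tape ring, 90 mm across, 24 mm high, flat on the mat at the middle far side; origin centre of underside
- jar: bystander: glass jar, 48 mm across, 60 mm high, on the mat's middle strip (y about 0) at x about 0.63; origin centre of underside
Mind the look-alikes: they are no part of the job. Leave any black look-alike of the square_post alone. What is shaped like the round_post but pink is not meant.

How it is judged:
By the outcome, as a careful person would: the job done as asked, in the order asked, and still so for the second after the job is handed in, while the arm keeps its last pose, push and grip.
It also fails if it takes over 67 s, if anything falls off the work surface, if the arm or the gripper's body presses on something with over 40 N, if the wrist force passes 120 N, or if a joint passes its speed limit or range.

## Working session

There is one attempt and no reset: what is moved stays moved. The work goes in short steps, Python scripts to look and compute and a shell command to move; the robot and the scene stay as the last step left them, time stands still between calls to the robot, and variables do not carry over. Pictures are saved under pics/ and viewed, at most 10 in all, crops included, and the job is handed in when it is done.

```bash
ls; mkdir -p pics; python3 - <<'E'
from plant import ctrl, imaging
import cv2,numpy as np
print(ctrl.get_obs(), ctrl.tcp_to_grasp)
for n in("top","scene"):
    p,d=imaging.snapshot(n); cv2.imwrite(f"pics/{n}0.png",p); np.save(f"{n}0.npy",d)
    m=imaging.camera_model(n); print(n,m); np.savez(f"{n}0.npz",d=d,p=p,**m)
E
```

```text
pics
{'clock': 0.0, 'joint_pos': array([ 8.53191654e+01,  2.05920857e+01,  6.33255802e-01, -2.18879753e-02,
       -7.01352719e+01, -1.65052389e+01]), 'qvel': array([ 0.06460093, -0.06745205, -0.04667037,  0.04794472, -0.02363299,
       -0.13395023]), 'tau': array([ 2.67234309e-04, -5.82714307e+01,  2.93051237e+01,  6.99689224e+00,
        6.91245645e-03, -1.57537174e-04]), 'tool_pos': array([0.24379891, 0.62890189, 0.22560585]), 'orientation': array([ 1.79903930e+02, -7.00937778e-03, -2.11935221e+01]), 'force': array([-0.3093786 ,  0.19003314,  0.83685167]), 'moment': array([-0.04053506, -0.04957757, -0.00534148]), 'gripper_force': 0.0, 'opening': 0.0872801837121104} 0.0188
top {'mtx': array([[485.74053759,   0.        , 277.7013389 ],
       [  0.        , 485.74053759, 206.74106452],
       [  0.        ,   0.        ,   1.        ]]), 'R': array([[ 0.0078056 , -0.99995373,  0.00562218],
       [-0.98919526, -0.00854449, -0.14635479],
       [ 0.14639606, -0.00441905, -0.98921619]]), 't': array([-0.08054284,  0.47340366,  1.33170263])}
scene {'mtx': array([[471.69388555,   0.        , 276.19032467],
       [  0.        , 471.69388555, 211.77985653],
       [  0.        ,   0.        ,   1.        ]]), 'R': array([[-0.25278331,  0.96740779, -0.01492522],
       [ 0.81150921,  0.20359676, -0.54772362],
       [-0.52683337, -0.15056734, -0.83652619]]), 't': array([ 0.17799098, -0.3040546 ,  1.53133519])}
```

```bash
python3 - <<'E'
import cv2,numpy as np
p=cv2.imread("pics/top0.png"); cv2.imwrite("pics/top0b.png",cv2.resize(p,(800,600),interpolation=cv2.INTER_CUBIC))
E
```

```text
(no output)
```

View pics/top0b.png

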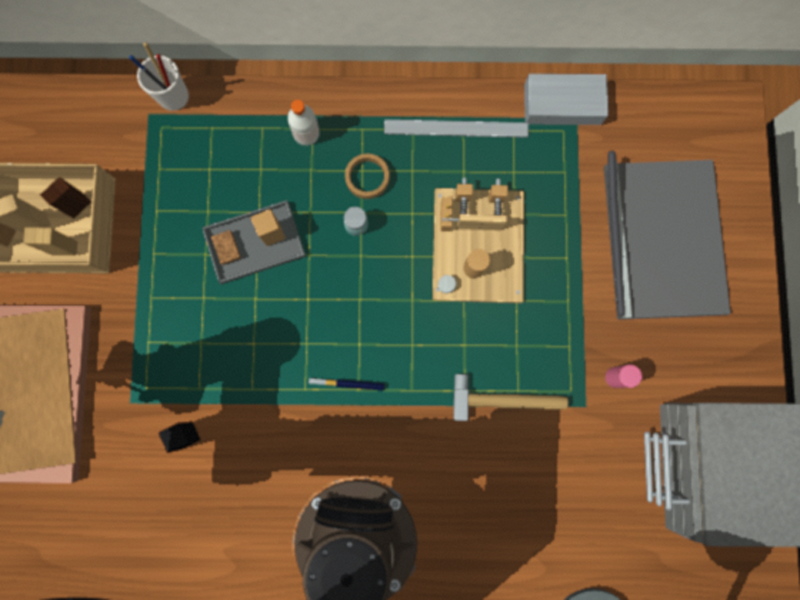

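View pics/scene0.png

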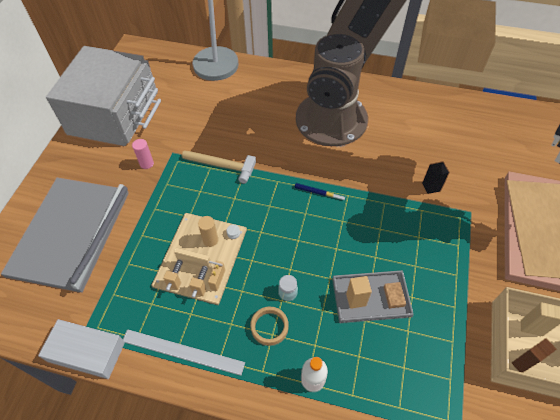

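Top view (800×600): the tray is centred at about (255,242), with the square post's top at (265,222) and the cork at (225,247). The jig is at about (478,245), panel upward (world +x), with the round post at (478,260) and the tin at (447,284). The look-alikes, black at (180,437) and pink at (625,376), are well outside the work area.

```bash
cat > h.py <<'E'
import cv2,numpy as np
def cloud(d,m):
    v,u=np.mgrid[:d.shape[0],:d.shape[1]]
    c=np.stack([(u-m["mtx"][0,2])/m["mtx"][0,0]*d,(v-m["mtx"][1,2])/m["mtx"][1,1]*d,d],-1)
    w=(c-m["t"])@m["R"]; w[d<=0]=np.nan
    return w
def proj(X,m):
    c=np.atleast_2d(X)@m["R"].T+m["t"]; q=c@m["mtx"].T; return q[:,:2]/q[:,2:]
def rect(P): # min-area rect in mm
    (cx,cy),s,a=cv2.minAreaRect((P[:,:2]*1000).astype(np.float32)); return np.round([cx,cy,*s,a],1)
def sel(W,z0,z1,x0,x1,y0,y1):
    with np.errstate(invalid='ignore'):
        k=(W[...,2]>z0)&(W[...,2]<z1)&(W[...,0]>x0)&(W[...,0]<x1)&(W[...,1]>y0)&(W[...,1]<y1)
    return W[k]
E
python3 - <<'E'
from h import *
for n in("top","scene"):
    z=np.load(n+"0.npz"); W=cloud(z["d"],z)
    def px(u,v): return W[int(v*.7),int(u*.7)].round(3)
    if n=="top":
        print("tray",px(255,242),"sq",px(265,222),"rnd",px(478,255),"mat",px(350,270),"bed",px(500,290),"jar",px(355,215))
    for lab,a in dict(sq=(.088,.106,.4,.8,0.05,.35),rnd=(.096,.112,.4,.65,-.4,-.1),tray=(.017,.026,.4,.8,.05,.4),bed=(.011,.019,.4,.8,-.4,-.05),
          cork=(.024,.034,.4,.8,.05,.4),panelTop=(.078,.094,.5,.8,-.4,-.1)).items():
        P=sel(W,*a); 
        if len(P)>5: print(n,lab,len(P),rect(P),P.mean(0).round(4))
E
```

```text
tray [0.586 0.213 0.01 ] sq [0.605 0.177 0.099] rnd [ 0.543 -0.227  0.107] mat [0.529 0.021 0.007] bed [ 0.49  -0.284  0.014] jar [0.631 0.008 0.06 ]
top sq 277 [692.2 155.2  54.1 237.   75.2] [0.6264 0.1703 0.0968]
top rnd 189 [ 533.9 -228.6   38.5   39.9   46.9] [ 0.5337 -0.2284  0.1046]
top tray 449 [630.3 169.1 183.8 338.3  45.7] [0.5875 0.2227 0.0213]
top bed 3022 [ 587.5 -212.3  323.2  373.9   89.1] [ 0.5721 -0.243   0.0149]
top cork 312 [639.9 173.4 157.9 342.   46.9] [0.5839 0.2514 0.028 ]
top panelTop 178 [ 576.  -217.8  113.1  118.6   79.3] [ 0.6101 -0.2363  0.0859]
scene sq 332 [692.3 157.9  56.5 234.8  75.8] [0.6084 0.1793 0.0963]
scene rnd 200 [ 535.2 -226.6   41.4   40.7   90. ] [ 0.5363 -0.2259  0.1033]
scene tray 638 [586.5 216.5 121.4 180.6  19.1] [0.5892 0.2274 0.021 ]
scene bed 2935 [ 584.4 -213.4  231.   232.3   88.9] [ 0.5869 -0.2391  0.0143]
scene cork 397 [587.9 217.5 117.4 173.4  19.3] [0.5786 0.2589 0.0274]
scene panelTop 249 [ 583.9 -244.    98.5   89.9    8.2] [ 0.6057 -0.2336  0.0856]
```

```bash
python3 - <<'E'
from h import *
for n in("top","scene"):
    z=np.load(n+"0.npz"); W=cloud(z["d"],z)
    for lab,a in dict(sq=(.088,.106,.54,.68,0.12,.24),tray=(.015,.028,.4,.68,.1,.34),bed=(.011,.019,.43,.7,-.34,-.11),
          cork=(.024,.034,.5,.63,.22,.33),panelTop=(.078,.094,.57,.65,-.31,-.15),blocks=(.065,.078,.62,.75,-.35,-.1)).items():
        P=sel(W,*a); 
        if len(P)>5: print(n,lab,len(P),rect(P),P.mean(0).round(4))
E
```

```text
top sq 244 [604.2 178.   44.1  41.9  22.6] [0.6033 0.1777 0.0972]
top tray 590 [585.4 214.7 121.8 180.5  19. ] [0.5809 0.2288 0.0214]
top bed 3005 [ 574.8 -229.4  210.   248.    88.8] [ 0.5718 -0.2431  0.0149]
top cork 264 [564.2 272.5 118.   54.3  20.7] [0.5708 0.2683 0.0281]
top panelTop 161 [ 622.4 -226.5  113.1   24.2   79.3] [ 0.6194 -0.2378  0.086 ]
top blocks 189 [ 669.3 -218.2   61.7  143.2   27. ] [ 0.6744 -0.233   0.0698]
scene sq 329 [604.8 180.1  43.5  42.9  24.2] [0.6067 0.1798 0.0963]
scene tray 886 [586.  216.7 122.1 181.5  19.4] [0.5866 0.2327 0.0214]
scene bed 2928 [ 584.  -237.8  181.7  232.5   88.7] [ 0.5866 -0.2392  0.0143]
scene cork 352 [566.9 273.7 115.3  52.9  19.1] [0.574  0.2697 0.0272]
scene panelTop 196 [ 620.2 -238.5   90.1   13.8   88.2] [ 0.6211 -0.2373  0.0854]
scene blocks 322 [ 656.2 -224.4  127.5   75.2   88.7] [ 0.662  -0.2312  0.0697]
```

```bash
python3 -m crank '[[[0.03,-0.035,0],[0,0,4.5],1],[[0.03,-0.035,0],[0,0,4.5],1],[[0.03,-0.035,0],[0,0,4.5],1],[[0.03,-0.035,0],[0,0,4.5],1],[[0.03,-0.035,0],[0,0,4.5],1],[[0.03,-0.035,0],[0,0,4.5],1],[[0.03,-0.035,0],[0,0,4.5],1],[[0.03,-0.035,0],[0,0,4.5],1],[[0.03,-0.035,0],[0,0,4.5],1],[[0.03,-0.035,0],[0,0,4.2],1],[[0,0,0],[0,0,0],1],[[0,0,0],[0,0,0],1]]'
cat > look.py <<'E'
import sys
from h import *
from plant import ctrl,imaging
def look(tag,n="wrist"):
    o=ctrl.get_obs(); m=imaging.camera_model(n); p,d=imaging.snapshot(n)
    cv2.imwrite(f"pics/{tag}.png",p); np.savez(tag+".npz",p=p,d=d,**m)
    print(round(o["clock"],2),o["tool_pos"].round(4),o["orientation"].round(2),o["force"].round(1)); return cloud(d,m),m,p
E
python3 - <<'E'
from look import *
W,m,p=look("w1"); print(m["t"],-m["R"].T@m["t"])
for lab,a in dict(sq=(.09,.106,.54,.68,0.12,.24),tray=(.015,.028,.4,.68,.1,.34)).items():
    P=sel(W,*a)
    if len(P)>5: print(lab,len(P),rect(P),P.mean(0).round(4))
E
```

```text
clock: 1.3
tool_pos: [0.5444, 0.2781, 0.226]
orientation: [180.0, 0.1, 23.3]
force: [-0.4, 0.5, 0.4]
opening: 0.0878
gripper_force: 0.0
1.3 [0.5444 0.2781 0.226 ] [1.7999e+02 6.0000e-02 2.3330e+01] [-0.4  0.5  0.4]
[0.04016714 0.54563312 0.57066085] [0.61745365 0.30941643 0.3847014 ]
sq 2557 [603.9 180.2  41.9  42.3  23.9] [0.6043 0.1816 0.098 ]
tray 3458 [585.  215.8 120.4 180.4  19. ] [0.5847 0.2309 0.022 ]
```

View pics/w1.png

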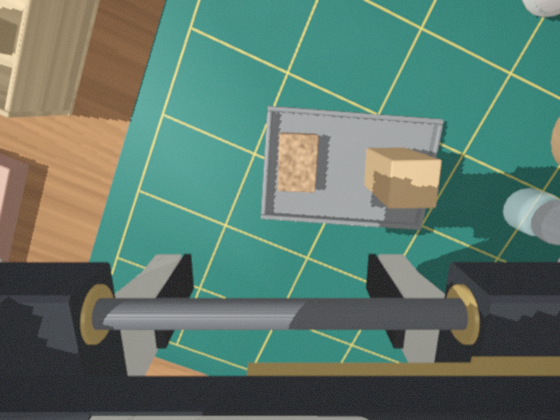

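The wrist picture shows the square post at (400,175) and the cork at (297,162) in the tray. The measured 42×42 mm top and 120×180 mm tray match the given sizes.

```bash
python3 -m crank '[[[0.02,-0.033,0],[0,0,0.5],1],[[0.02,-0.033,0],[0,0,0],1],[[0.0195,-0.032,0],[0,0,0],1],[[0,0,-0.03],[0,0,0],1],[[0,0,-0.035],[0,0,0],1],[[0,0,-0.035],[0,0,0],1],[[0,0,-0.035],[0,0,0],1],[[0,0,-0.03],[0,0,0],1],[[0,0,-0.02],[0,0,0],1],[[0,0,0],[0,0,0],1],[[0,0,0],[0,0,0],1]]'
python3 -m crank '[[[0,0,0],[0,0,0],-1],[[0,0,0],[0,0,0],-1],[[0,0,0],[0,0,0],-1],[[0,0,0],[0,0,0],-1],[[0,0,0],[0,0,0],-1],[[0,0,0],[0,0,0],-1],[[0,0,0],[0,0,0],-1],[[0,0,0],[0,0,0],-1]]'
```

```text
clock: 2.45
tool_pos: [0.6033, 0.1825, 0.0419]
orientation: [180.0, 0.0, 24.1]
force: [-0.2, 0.9, 0.4]
opening: 0.0874
gripper_force: 0.0
clock: 3.25
tool_pos: [0.6035, 0.1812, 0.0417]
orientation: [180.0, -0.0, 24.0]
force: [-0.1, -1.1, 1.7]
opening: 0.0419
gripper_force: 30.0
```

```bash
python3 -m crank '[[[0,0,0.01],[0,0,0],-1],[[0,0,0.02],[0,0,0],-1],[[0,0,0.03],[0,0,0],-1],[[0,0,0.02],[0,0,0],-1],[[-0.015,-0.02,0],[0,0,-3],-1],[[-0.025,-0.035,0],[0,0,-5],-1],[[-0.03,-0.04,0],[0,0,-5.3],-1],[[-0.03,-0.04,0],[0,0,-5],-1],[[-0.02,-0.03,0],[0,0,-5],-1],[[-0.0135,-0.016,0],[0,0,-2],-1],[[0,0,0],[0,0,0],-1],[[0,0,0],[0,0,0],-1]]'
python3 -m crank '[[[0,0,-0.025],[0,0,0],-1],[[0,0,-0.03],[0,0,0],-1],[[0,0,-0.015],[0,0,0],-1],[[0,0,-0.008],[0,0,0],-1],[[0,0,-0.004],[0,0,0],-1],[[0,0,-0.002],[0,0,0],-1],[[0,0,0],[0,0,0],-1],[[0,0,0],[0,0,0],-1]]'
```

```text
clock: 4.45
tool_pos: [0.4707, 0.0005, 0.1223]
orientation: [-180.0, -0.1, -1.3]
force: [0.5, 0.0, -0.5]
opening: 0.042
gripper_force: 30.0
clock: 5.25
tool_pos: [0.4706, 0.0006, 0.0382]
orientation: [-180.0, -0.1, -1.3]
force: [0.2, 0.6, -0.5]
opening: 0.042
gripper_force: 30.0
```

```bash
python3 -m crank '[[[0,0,-0.001],[0,0,0],-1],[[0,0,0],[0,0,0],-1],[[0,0,0],[0,0,0],-1]]'; python3 -m crank '[[[0,0,-0.001],[0,0,0],-1],[[0,0,0],[0,0,0],-1],[[0,0,0],[0,0,0],-1]]'
```

```text
clock: 5.55
tool_pos: [0.4701, 0.0003, 0.0368]
orientation: [-180.0, -0.0, -1.3]
force: [0.6, -0.5, -0.8]
opening: 0.0419
gripper_force: 30.0
clock: 5.85
tool_pos: [0.4702, 0.0004, 0.0366]
orientation: [180.0, -0.0, -1.3]
force: [-5.2, -0.3, 13.2]
opening: 0.0416
gripper_force: 30.0
```

```bash
python3 -m crank '[[[0,0,0.0008],[0,0,0],-1],[[0,0,0],[0,0,0],1],[[0,0,0],[0,0,0],1],[[0,0,0],[0,0,0],1],[[0,0,0],[0,0,0],1],[[0,0,0],[0,0,0],1],[[0,0,0.02],[0,0,0],1],[[0,0,0.04],[0,0,0],1],[[0,0,0.04],[0,0,0],1],[[0,0,0.04],[0,0,0],1],[[0,0,0.02],[0,0,0],1],[[0,0,0],[0,0,0],1]]'
python3 -m crank '[[[0,-0.03,0],[0,0,0],1],[[0,-0.04,0],[0,0,0],1],[[0,-0.04,0.01],[0,0,0],1],[[0,-0.04,0.01],[0,0,0],1],[[0,-0.04,0.01],[0,0,0],1],[[0,-0.0375,0],[0,0,0],1],[[0,0,0],[0,0,0],1],[[0,0,0],[0,0,0],1]]'
python3 - <<'E'
from look import *
W,m,p=look("w2")
for lab,a in dict(rnd=(.1,.112,.4,.6,-.3,-.15),bed=(.011,.019,.43,.75,-.34,-.11),panelTop=(.08,.094,.6,.65,-.31,-.15)).items():
    P=sel(W,*a)
    if len(P)>5: print(lab,len(P),rect(P),P.mean(0).round(4))
    if lab=="rnd": print(cv2.minEnclosingCircle((P[:,:2]*1000).astype(np.float32)))
E
```

```text
clock: 7.05
tool_pos: [0.4718, 0.0008, 0.1998]
orientation: [-179.9, -0.3, -1.3]
force: [0.5, 0.0, -0.3]
opening: 0.0879
gripper_force: 0.0
clock: 7.85
tool_pos: [0.4692, -0.2278, 0.2251]
orientation: [-180.0, 0.1, -1.4]
force: [-0.5, 0.3, 0.3]
opening: 0.0876
gripper_force: 0.0
7.85 [ 0.4692 -0.2278  0.2251] [-1.7997e+02  1.1000e-01 -1.4300e+00] [-0.5  0.3  0.3]
rnd 2246 [ 533.9 -228.1   41.    40.9   70.6] [ 0.5343 -0.2281  0.1056]
((533.8385009765625, -228.07850646972656), 20.898330688476562)
bed 24144 [ 555.5 -238.   180.5  174.5   88.8] [ 0.5541 -0.2451  0.0156]
panelTop 2200 [ 618.5 -239.6   89.6   11.4   88.5] [ 0.618  -0.2393  0.0876]
```

View pics/w2.png

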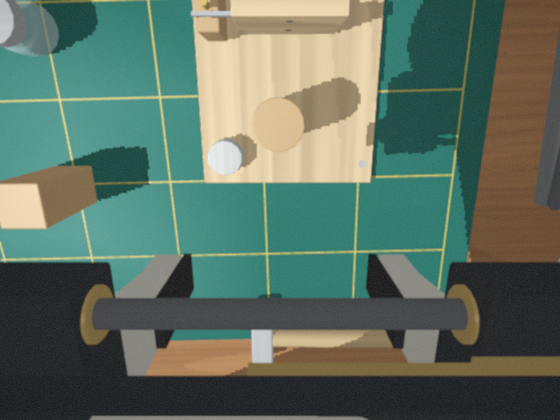

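The wrist view shows the round post at (278,125), the tin at (225,157), the panel's top edge at (290,12), and the square post standing upright on the mat at left.

```bash
python3 -m crank '[[[0.025,0,-0.01],[0,0,0],1],[[0.03,0,-0.02],[0,0,0],1],[[0.01,0,-0.03],[0,0,0],1],[[0,0,-0.035],[0,0,0],1],[[0,0,-0.035],[0,0,0],1],[[0,0,-0.03],[0,0,0],1],[[0,0,-0.015],[0,0,0],1],[[0,0,0],[0,0,0],1],[[0,0,0],[0,0,0],1]]'
python3 -m crank '[[[0,0,0],[0,0,0],-1],[[0,0,0],[0,0,0],-1],[[0,0,0],[0,0,0],-1],[[0,0,0],[0,0,0],-1],[[0,0,0],[0,0,0],-1],[[0,0,0],[0,0,0],-1],[[0,0,0],[0,0,0],-1],[[0,0,0],[0,0,0],-1]]'
python3 -m crank '[[[0,0,0.01],[0,0,0],-1],[[0,0,0.02],[0,0,0],-1],[[0,0,0.03],[0,0,0],-1],[[0,0,0.035],[0,0,0],-1],[[0,0,0.03],[0,0,0],-1],[[0,0,0.02],[0,0,0],-1],[[0,0,0],[0,0,0],-1]]'
```

```text
clock: 8.8
tool_pos: [0.5353, -0.2263, 0.0516]
orientation: [180.0, 0.0, -1.2]
force: [-0.5, -0.1, 1.3]
opening: 0.0877
gripper_force: 0.0
clock: 9.6
tool_pos: [0.535, -0.2272, 0.0514]
orientation: [180.0, -0.0, -1.3]
force: [-0.2, -0.2, 1.5]
opening: 0.0421
gripper_force: 30.0
clock: 10.3
tool_pos: [0.5366, -0.2275, 0.2004]
orientation: [179.9, -0.3, -1.3]
force: [1.2, -0.1, -1.4]
opening: 0.0415
gripper_force: 30.0
```

```bash
python3 -m crank '[[[0.003,0.02,0],[0,0,0],-1],[[0.007,0.04,0],[0,0,0],-1],[[0.007,0.045,0],[0,0,0],-1],[[0.007,0.045,0],[0,0,0],-1],[[0.007,0.045,0],[0,0,0],-1],[[0.007,0.045,0],[0,0,0],-1],[[0.007,0.045,0],[0,0,0],-1],[[0.007,0.045,0],[0,0,0],-1],[[0.007,0.04,0],[0,0,0],-1],[[0.005,0.0285,0],[0,0,0],-1],[[0.003,0.01,0],[0,0,0],-1],[[0,0,0],[0,0,0],-1]]'
python3 -m crank '[[[0,0,-0.02],[0,0,0],-1],[[0,0,-0.035],[0,0,0],-1],[[0,0,-0.04],[0,0,0],-1],[[0,0,-0.03],[0,0,0],-1],[[0,0,-0.015],[0,0,0],-1],[[0,0,-0.006],[0,0,0],-1],[[0,0,-0.003],[0,0,0],-1],[[0,0,0],[0,0,0],-1],[[0,0,0],[0,0,0],-1]]'
```

```text
clock: 11.5
tool_pos: [0.6016, 0.1825, 0.1952]
orientation: [180.0, 0.1, -1.2]
force: [0.2, 0.2, -1.0]
opening: 0.0418
gripper_force: 30.0
clock: 12.4
tool_pos: [0.6026, 0.1815, 0.0486]
orientation: [-179.9, -0.1, -1.3]
force: [-0.3, 0.0, -1.3]
opening: 0.0413
gripper_force: 30.0
```

```bash
python3 -m crank '[[[0,0,-0.002],[0,0,0],-1],[[0,0,0],[0,0,0],-1],[[0,0,0],[0,0,0],-1]]'; python3 -m crank '[[[0,0,-0.001],[0,0,0],-1],[[0,0,0],[0,0,0],-1],[[0,0,0],[0,0,0],-1]]'; python3 -m crank '[[[0,0,-0.0007],[0,0,0],-1],[[0,0,0],[0,0,0],-1],[[0,0,0],[0,0,0],-1]]'
```

```text
clock: 12.7
tool_pos: [0.6021, 0.1815, 0.0457]
orientation: [-180.0, -0.0, -1.3]
force: [-0.3, -0.6, -0.7]
opening: 0.0419
gripper_force: 30.0
clock: 13.0
tool_pos: [0.6021, 0.1814, 0.0445]
orientation: [-180.0, -0.0, -1.3]
force: [0.4, 0.1, -0.5]
opening: 0.0415
gripper_force: 30.0
clock: 13.3
tool_pos: [0.6022, 0.1814, 0.0444]
orientation: [-180.0, -0.0, -1.3]
force: [-2.2, -0.3, 4.9]
opening: 0.0415
gripper_force: 30.0
```

```bash
python3 -m crank '[[[0,0,0.0003],[0,0,0],-1],[[0,0,0],[0,0,0],1],[[0,0,0],[0,0,0],1],[[0,0,0],[0,0,0],1],[[0,0,0],[0,0,0],1],[[0,0,0],[0,0,0],1],[[0,0,0.02],[0,0,0],1],[[0,0,0.04],[0,0,0],1],[[0,0,0.04],[0,0,0],1],[[0,0,0.04],[0,0,0],1],[[0,0,0.02],[0,0,0],1],[[0,0,0],[0,0,0],1]]'
python3 -m crank '[[[-0.03,-0.02,0],[0,0,0],1],[[-0.03,-0.03,0],[0,0,0],1],[[-0.03,-0.03,0],[0,0,0],1],[[-0.03,-0.03,0],[0,0,0],1],[[-0.03,-0.03,0],[0,0,0],1],[[-0.02,-0.02,0],[0,0,0],1],[[-0.01,-0.01,0],[0,0,0],1],[[0,0,0],[0,0,0],1],[[0,0,0],[0,0,0],1]]'
python3 - <<'E'
from look import *
W,m,p=look("w3")
for lab,a in dict(sq=(.088,.1,.4,.52,-.06,.06),rnd=(.09,.106,.54,.68,0.12,.24)).items():
    P=sel(W,*a)
    if len(P)>5: print(lab,len(P),rect(P),P.mean(0).round(4))
E
```

```text
clock: 14.5
tool_pos: [0.6037, 0.1821, 0.2082]
orientation: [-179.8, -0.3, -1.3]
force: [0.2, -0.6, 0.4]
opening: 0.0876
gripper_force: 0.0
clock: 15.4
tool_pos: [0.4226, 0.0116, 0.204]
orientation: [-180.0, -0.0, -1.3]
force: [1.0, 0.9, 0.4]
opening: 0.0875
gripper_force: 0.0
15.4 [0.4226 0.0116 0.204 ] [-1.7999e+02 -3.0000e-02 -1.3000e+00] [1.  0.9 0.4]
sq 2959 [4.697e+02 1.000e-01 4.200e+01 4.170e+01 8.860e+01] [4.704e-01 3.000e-04 9.350e-02]
```

View pics/w3.png

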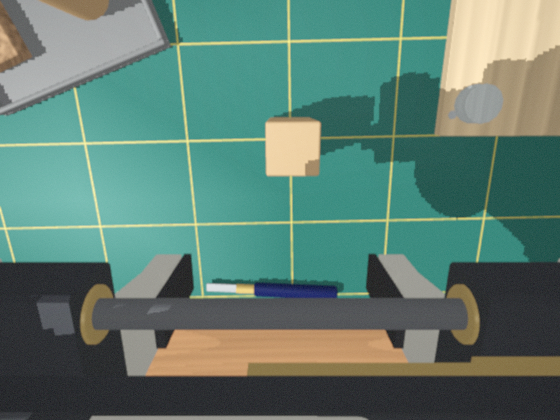

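The square post stands upright at (293,148), square to the tool. The round post shows at the image's top left, in the tray.

```bash
python3 -m crank '[[[0.02,-0.005,0],[0,0,0],1],[[0.02,-0.006,0],[0,0,0],1],[[0.0075,0,-0.02],[0,0,0],1],[[0,0,-0.035],[0,0,0],1],[[0,0,-0.04],[0,0,0],1],[[0,0,-0.04],[0,0,0],1],[[0,0,-0.025],[0,0,0],1],[[0,0,-0.006],[0,0,0],1],[[0,0,0],[0,0,0],1],[[0,0,0],[0,0,0],1]]'
python3 -m crank '[[[0,0,0],[0,0,0],-1],[[0,0,0],[0,0,0],-1],[[0,0,0],[0,0,0],-1],[[0,0,0],[0,0,0],-1],[[0,0,0],[0,0,0],-1],[[0,0,0],[0,0,0],-1],[[0,0,0],[0,0,0],-1],[[0,0,0],[0,0,0],-1]]'
python3 -m crank '[[[0,0,0.01],[0,0,0],-1],[[0,0,0.02],[0,0,0],-1],[[0,0,0.03],[0,0,0],-1],[[0,0,0.03],[0,0,0],-1],[[0,0,0.01],[0,0,0],-1],[[0,0,0],[0,0,0],-1],[[0,0,0],[0,0,0],-1]]'
```

```text
clock: 16.45
tool_pos: [0.4707, 0.0009, 0.0388]
orientation: [-180.0, -0.1, -1.2]
force: [-0.2, -0.2, -1.1]
opening: 0.0875
gripper_force: 0.0
clock: 17.25
tool_pos: [0.4695, 0.0003, 0.038]
orientation: [180.0, 0.0, -1.3]
force: [-1.0, 0.9, 2.5]
opening: 0.0419
gripper_force: 30.0
clock: 17.95
tool_pos: [0.4689, 0.0003, 0.1374]
orientation: [-180.0, 0.0, -1.3]
force: [-0.7, -0.1, -1.8]
opening: 0.0416
gripper_force: 30.0
```

```bash
python3 -m crank '[[[0.005,-0.015,0],[0,0,0],-1],[[0.012,-0.03,0],[0,0,0],-1],[[0.015,-0.035,0],[0,0,0],-1],[[0.015,-0.035,0],[0,0,0],-1],[[0.015,-0.035,0],[0,0,0],-1],[[0.015,-0.035,0],[0,0,0],-1],[[0.012,-0.03,0],[0,0,0],-1],[[0.007,-0.0165,0],[0,0,0],-1],[[0.002,-0.007,0],[0,0,0],-1],[[0,0,0],[0,0,0],-1],[[0,0,0],[0,0,0],-1],[[0,0,0],[0,0,0],-1]]'
python3 -m crank '[[[0,0,-0.02],[0,0,0],-1],[[0,0,-0.03],[0,0,0],-1],[[0,0,-0.02],[0,0,0],-1],[[0,0,-0.01],[0,0,0],-1],[[0,0,-0.005],[0,0,0],-1],[[0,0,0],[0,0,0],-1],[[0,0,0],[0,0,0],-1],[[0,0,0],[0,0,0],-1]]'
python3 - <<'E'
from look import *
W,m,p=look("w4")
z=m; np.savez("w4c.npz",W=W)
for lab,a in dict(panelTop=(.08,.094,.595,.66,-.31,-.15),post=(.1,.13,.52,.63,-.3,-.18)).items():
    P=sel(W,*a)
    if len(P)>5: print(lab,len(P),rect(P),P.mean(0).round(4))
W,m,p=look("s4","scene")
for lab,a in dict(panelTop=(.08,.094,.6,.66,-.31,-.15),rnd=(.09,.106,.54,.68,0.12,.24)).items():
    P=sel(W,*a)
    if len(P)>5: print(lab,len(P),rect(P),P.mean(0).round(4))
a=cv2.imread("pics/w4.png");b=cv2.imread("pics/s4.png")
cv2.imwrite("pics/c4.png",np.vstack([cv2.resize(a[:260],(560,260)),cv2.resize(b[200:330,120:400],(560,260),interpolation=cv2.INTER_CUBIC)]))
E
```

```text
clock: 19.15
tool_pos: [0.5672, -0.2371, 0.138]
orientation: [-180.0, 0.0, -1.2]
force: [-0.1, 1.1, -1.3]
opening: 0.0419
gripper_force: 30.0
clock: 19.95
tool_pos: [0.5682, -0.2382, 0.0541]
orientation: [180.0, -0.1, -1.3]
force: [0.9, 0.0, -0.9]
opening: 0.042
gripper_force: 30.0
19.95 [ 0.5682 -0.2382  0.0541] [ 1.7998e+02 -1.1000e-01 -1.2800e+00] [ 0.9  0.  -0.9]
panelTop 8284 [ 619.1 -239.6   90.1   12.7   88.6] [ 0.62   -0.2395  0.0877]
post 9971 [ 581.9 -238.7  111.1   50.7   88.5] [ 0.5804 -0.2388  0.1131]
20.0 [ 0.5681 -0.2382  0.054 ] [ 1.7999e+02 -1.0000e-01 -1.2800e+00] [ 0.4  0.5 -1.2]
panelTop 186 [ 620.4 -238.4   91.5   13.7   88.4] [ 0.6209 -0.238   0.0857]
rnd 245 [600.9 181.6  41.9  40.    9.8] [0.603  0.1815 0.0966]
```

View pics/c4.png

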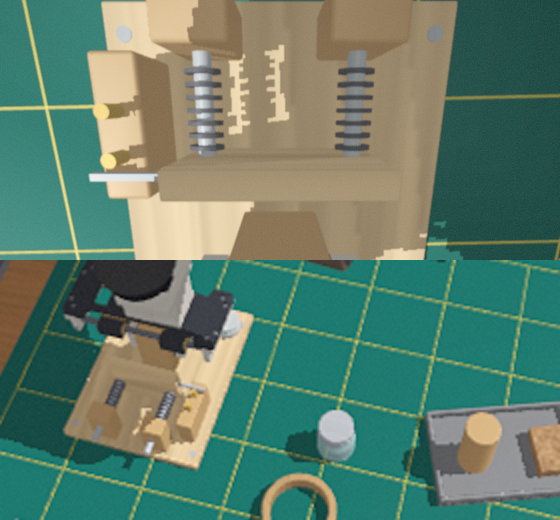

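The wrist view shows the panel spanning columns 160–400, with the pointer at row 177 and the brass pegs at (108,160) and (101,111). The round post stands in the tray.

```bash
python3 -m crank '[[[0,0,-0.002],[0,0,0],-1],[[0,0,0],[0,0,0],-1],[[0,0,0],[0,0,0],-1]]'; python3 -m crank '[[[0,0,-0.001],[0,0,0],-1],[[0,0,0],[0,0,0],-1],[[0,0,0],[0,0,0],-1]]'; python3 -m crank '[[[0,0,-0.0007],[0,0,0],-1],[[0,0,0],[0,0,0],-1],[[0,0,0],[0,0,0],-1]]'
```

```text
clock: 20.35
tool_pos: [0.5674, -0.2382, 0.0509]
orientation: [180.0, 0.0, -1.3]
force: [0.1, -0.1, -0.4]
opening: 0.042
gripper_force: 30.0
clock: 20.65
tool_pos: [0.5677, -0.2382, 0.05]
orientation: [180.0, -0.0, -1.3]
force: [1.0, 0.1, 0.7]
opening: 0.0421
gripper_force: 30.0
clock: 20.95
tool_pos: [0.5677, -0.2382, 0.05]
orientation: [180.0, -0.0, -1.3]
force: [-1.0, 1.6, 6.9]
opening: 0.042
gripper_force: 30.0
```

```bash
python3 -m crank '[[[0,0,0.0004],[0,0,0],-1],[[0.004,-0.0001,0],[0,0,0],-1],[[0.006,-0.0001,0],[0,0,0],-1],[[0.006,-0.0002,0],[0,0,0],-1],[[0.004,-0.0001,0],[0,0,0],-1],[[0,0,0],[0,0,0],-1],[[0,0,0],[0,0,0],-1]]'
python3 -m crank '[[[0.002,0,0],[0,0,0],-1],[[0.002,-0.0001,0],[0,0,0],-1],[[0.002,0,0],[0,0,0],-1],[[0.002,-0.0001,0],[0,0,0],-1],[[0,0,0],[0,0,0],-1],[[0,0,0],[0,0,0],-1],[[0,0,0],[0,0,0],-1]]'
```

```text
clock: 21.65
tool_pos: [0.5876, -0.2389, 0.0501]
orientation: [180.0, -0.0, -1.3]
force: [-1.8, -0.3, 4.3]
opening: 0.0418
gripper_force: 30.0
clock: 22.35
tool_pos: [0.5942, -0.239, 0.05]
orientation: [180.0, 0.1, -1.3]
force: [-5.7, 0.1, 9.2]
opening: 0.0417
gripper_force: 30.0
```

```bash
python3 -m crank '[[[0,0,0.0004],[0,0,0],-1],[[0.002,0,0],[0,0,0],-1],[[0.002,-0.0001,0],[0,0,0],-1],[[0.002,0,0],[0,0,0],-1],[[0.002,-0.0001,0],[0,0,0],-1],[[0.002,0,0],[0,0,0],-1],[[0,0,0],[0,0,0],-1],[[0,0,0],[0,0,0],-1],[[0,0,0],[0,0,0],-1]]'
cat > pan.py <<'E'
import sys
from look import *
t=sys.argv[1]
W,m,p=look("w"+t)
P=sel(W,.08,.0895,.6,.67,-.31,-.15); print(len(P),rect(P))
a=p[60:200,60:430]; cv2.imwrite(f"pics/e{t}.png",cv2.resize(a,None,fx=2.1,fy=2.1,interpolation=cv2.INTER_CUBIC))
E
python3 pan.py 5
```

```text
clock: 23.25
tool_pos: [0.6031, -0.2392, 0.0501]
orientation: [-180.0, 0.2, -1.3]
force: [-9.3, -0.0, 9.9]
opening: 0.0424
gripper_force: 30.0
23.25 [ 0.6031 -0.2392  0.0501] [-179.99    0.25   -1.3 ] [-9.3 -0.   9.9]
9082 [ 624.6 -239.6   89.9   25.    89. ]
```

View pics/e5.png

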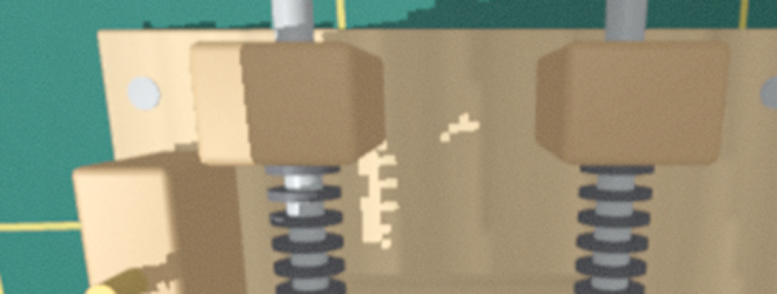

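```bash
python3 -m crank '[[[0,0,0.0005],[0,0,0],-1],[[0.002,0,0],[0,0,0],-1],[[0.001,-0.0001,0],[0,0,0],-1],[[0.001,0,0],[0,0,0],-1],[[0,0,0],[0,0,0],-1],[[0,0,0],[0,0,0],-1],[[0,0,0],[0,0,0],-1]]'
sed -i 's/^P=sel.*/P=sel(W,.08,.0895,.6,.67,-.31,-.15); P=P[abs(P[:,1]+.2395)>.026]; print(len(P),rect(P))/; s/p\[60:200,60:430\]/p[110:300,60:430]/' pan.py; python3 pan.py 6
```

```text
clock: 24.0
tool_pos: [0.6062, -0.2393, 0.0502]
orientation: [-180.0, 0.3, -1.3]
force: [-10.9, -0.1, 8.9]
opening: 0.0425
gripper_force: 30.0
24.0 [ 0.6062 -0.2393  0.0502] [-179.98    0.34   -1.32] [-10.9  -0.1   8.9]
3813 [ 628.3 -239.7   90.1   23.7   88.7]
```

View pics/e6.png

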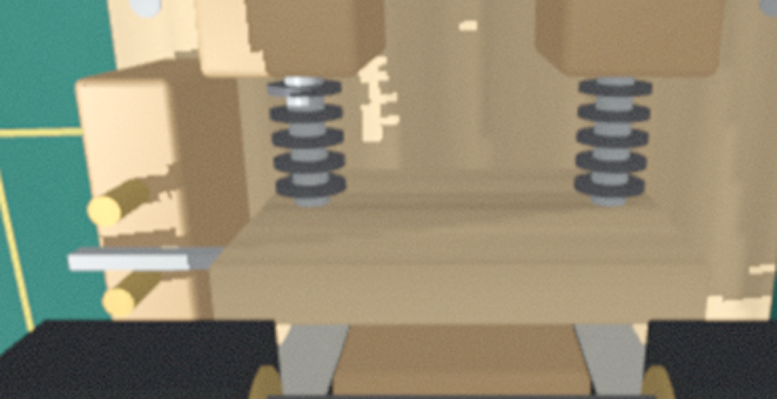

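Enlarged crop: the pointer at row 258 lies between the far peg top (103,209) and the near peg top (118,302), so it's close to midway. Next I'll measure it and correct the small tool tilt.

```bash
python3 -m crank '[[[0,0,0],[0,-0.2,0],-1],[[0,0,0],[0,-0.15,0],-1],[[0,0,0],[0,0,0],-1],[[0,0,0],[0,0,0],-1],[[0,0,0],[0,0,0],-1]]'
cat >> pan.py <<'E'
J=np.array([.579,-.2385]);c=np.deg2rad(-1.35);R=np.array([[np.cos(c),np.sin(c)],[-np.sin(c),np.cos(c)]])
def jig(W): 
    Q=W.copy(); Q[...,:2]=(W[...,:2]-J)@R.T; Q[...,2]-=.003; return Q
Q=jig(W).reshape(-1,3)*1000
Q=Q[~np.isnan(Q[:,0])]
s=lambda x0,x1,y0,y1,z0,z1:Q[(Q[:,0]>x0)&(Q[:,0]<x1)&(Q[:,1]>y0)&(Q[:,1]<y1)&(Q[:,2]>z0)&(Q[:,2]<z1)]
for nm,a in dict(pointer=(35,75,78,95,60,78),pegtops=(35,75,60,76,70.5,78),panelfrontface=(40,65,28,44,30,70),paneltop=(35,80,28,44,70.5,78),posttop=(-10,60,-30,30,85,95)).items():
    P=s(*a)
    if len(P)>3: print(nm,len(P),P.min(0).round(1),P.max(0).round(1),P.mean(0).round(1))
    if nm=="pegtops":
        for k in(P[:,0]<58,P[:,0]>=58): print("  ",P[k].mean(0).round(1) if k.any() else None)
E
python3 pan.py 7
```

```text
clock: 24.55
tool_pos: [0.6061, -0.2393, 0.0501]
orientation: [-180.0, 0.0, -1.3]
force: [-11.0, -0.2, 8.9]
opening: 0.0415
gripper_force: 30.0
24.55 [ 0.6061 -0.2393  0.0501] [-179.97    0.     -1.32] [-11.   -0.2   8.9]
3820 [ 628.  -239.6   90.    23.8   88.7]
pointer 23 [52.8 78.1 63.1] [55.9 79.3 68.9] [54.6 78.6 67.2]
pegtops 404 [44.3 64.5 70.5] [69.7 71.  74.9] [57.8 67.6 72.4]
   [48.  67.5 72.4]
   [66.8 67.6 72.4]
panelfrontface 783 [59.4 28.  30.2] [65. 44. 70.] [60.8 35.6 56.1]
paneltop 410 [37.  28.  70.5] [60.8 43.9 78. ] [51.3 34.4 74.3]
posttop 4407 [ 15.6 -30.   85. ] [60. 30. 95.] [49.4  0.1 87.6]
```

```bash
sed -i 's/pointer=(35,75,78,95,60,78)/pointer=(35,75,45,100,60.5,69.5),pb=(50,63,48,64,61,70.4),pc=(50,63,72,95,61,70.4)/' pan.py
python3 -m crank '[[[0,0,0.0006],[0,0,0],-1],[[0.001,0,0],[0,0,0],-1],[[0.001,0,0],[0,0,0],-1],[[0.001,-0.0001,0],[0,-0.1,0],-1],[[0,0,0],[0,0,0],-1],[[0,0,0],[0,0,0],-1],[[0,0,0],[0,0,0],-1]]'; python3 pan.py 8
```

```text
clock: 25.3
tool_pos: [0.6082, -0.2393, 0.0501]
orientation: [-180.0, 0.0, -1.3]
force: [-11.4, 0.6, 7.3]
opening: 0.042
gripper_force: 30.0
25.3 [ 0.6082 -0.2393  0.0501] [-1.7995e+02  1.0000e-02 -1.3400e+00] [-11.4   0.6   7.3]
3834 [ 630.  -239.9   90.4   23.7   88.7]
pointer 991 [45.7 48.8 60.5] [71.1 79.3 69.5] [57.3 64.9 66.6]
pb 338 [54.6 48.8 63.4] [58.2 63.9 69.6] [56.8 56.9 67.3]
pc 166 [54.7 72.  63.7] [58.  79.3 69.8] [56.8 75.4 67.4]
pegtops 381 [45.5 64.3 70.5] [70.1 70.9 74.3] [58.5 67.5 72.4]
   [48.2 67.5 72.4]
   [66.8 67.6 72.4]
panelfrontface 738 [40.  28.  30.7] [65. 44. 70.] [60.  35.5 58.2]
paneltop 415 [38.9 28.  70.5] [62.8 44.  78. ] [53.4 34.4 74.3]
posttop 3892 [ 17.7 -29.9  85. ] [60. 30. 95.] [50.3  0.2 87.9]
```

View pics/e8.png

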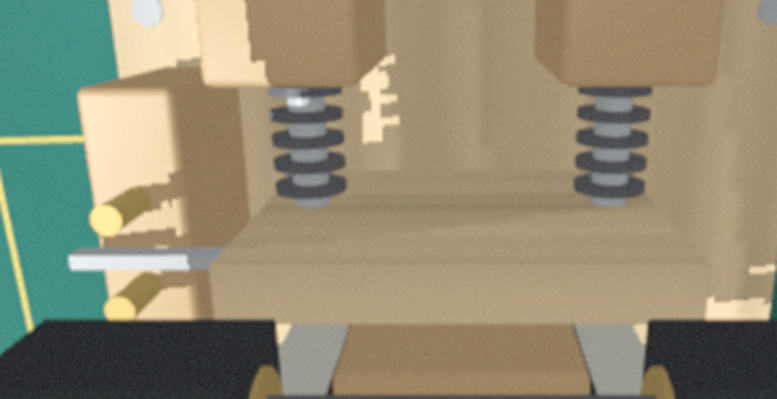

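The pointer at row 260 lies between the pegs, at rows 218 and 308. Measured in 3D it's about 1 mm short of midway, so it needs one small nudge.

```bash
python3 -m crank '[[[0,0,0.0003],[0,0,0],-1],[[0.0007,0,0],[0,0,0],-1],[[0.0007,0,0],[0,0,0],-1],[[0,0,0],[0,0,0],-1],[[0,0,0],[0,0,0],-1],[[0,0,0],[0,0,0],-1],[[0,0,0],[0,0,0],-1],[[0,0,0],[0,0,0],-1]]'; python3 pan.py 9
python3 -m crank '[[[0,0,0],[0,0,0],-1],[[0,0,0],[0,0,0],-1],[[0,0,0],[0,0,0],-1],[[0,0,0],[0,0,0],-1],[[0,0,0],[0,0,0],-1],[[0,0,0],[0,0,0],-1],[[0,0,0],[0,0,0],-1],[[0,0,0],[0,0,0],-1],[[0,0,0],[0,0,0],-1],[[0,0,0],[0,0,0],-1]]'
python3 - <<'E'
from look import *
W,m,p=look("s9","scene")
for lab,a in dict(rnd=(.09,.106,.54,.68,0.12,.24),cork=(.024,.034,.5,.63,.22,.33),tin=(.03,.045,.44,.53,-.25,-.15)).items():
    P=sel(W,*a); print(lab,rect(P))
cv2.imwrite("pics/f9.png",cv2.resize(p,(800,600)))
E
```

```text
clock: 26.15
tool_pos: [0.6092, -0.2393, 0.0501]
orientation: [-179.9, 0.0, -1.4]
force: [-12.3, 0.3, 5.6]
opening: 0.0422
gripper_force: 30.0
26.15 [ 0.6092 -0.2393  0.0501] [-1.7994e+02  5.0000e-02 -1.3500e+00] [-12.3   0.3   5.6]
3841 [ 631.1 -239.6   90.2   23.8   88.7]
pointer 996 [43.8 48.7 60.5] [74.8 79.5 69.5] [58.  64.8 66.6]
pb 338 [55.5 48.7 63.5] [59.3 64.  69.7] [57.9 56.8 67.3]
pc 161 [55.2 72.  63.4] [59.1 79.5 69.4] [57.8 75.5 67.3]
pegtops 337 [46.5 64.6 70.5] [69.9 71.1 74.4] [59.7 67.5 72.4]
   [48.7 67.5 72.4]
   [67.  67.5 72.4]
panelfrontface 791 [40.4 28.  31.5] [65. 44. 70.] [59.6 35.2 58.6]
paneltop 408 [39.9 28.  70.5] [63.8 43.9 78. ] [54.4 34.4 74.3]
posttop 3711 [ 18.4 -30.   85. ] [60. 30. 95.] [50.8 -0.1 88.1]
clock: 27.2
tool_pos: [0.6092, -0.2393, 0.0501]
orientation: [-179.9, 0.1, -1.3]
force: [-12.7, -0.4, 5.8]
opening: 0.0417
gripper_force: 30.0
27.2 [ 0.6092 -0.2393  0.0501] [-1.7994e+02  5.0000e-02 -1.3500e+00] [-12.7  -0.4   5.8]
rnd [602.3 181.8  41.2  41.   60.3]
cork [569.  275.2 116.8  53.1  20.5]
tin [ 497.9 -171.5   31.4   28.2   53. ]
```

View pics/f9.png

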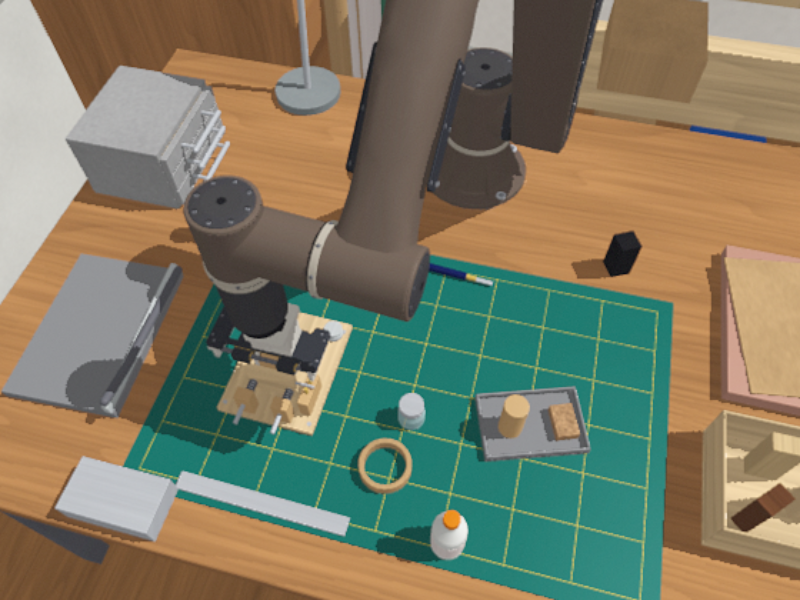

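The scene view shows the round post upright in the tray at (513,415), with the cork, jar, tape and tin where they were. The gripper is holding the square post against the panel. The pointer is at 57.8 mm, against 57.9 mm for midway between the pegs, and it's steady, so I'm handing in.

```bash
python3 -c "
from plant import close_job
print(close_job())"
```

```text
the job is handed in; nothing more can be done
None
```

The posts are swapped and the job is handed in: the round post stands released in the grey tray, and the arm is still holding the square post flat against the panel with the pointer midway between the pegs (within about 0.5 mm; about 12.7 N at the wrist, more than the roughly 8.5 N on the spring, mostly bed friction I believe).

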